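# Feel the gap of the tilt-out bin with a gauge blade

### The job

Draw the gauge blade out of its slotted wooden holder and slide it straight down, flat, into the gap between the tilt-out bin's sprung front and the small fixed strike plate behind it, until it drags snugly against both, without prising the front open. Finish while still holding the gauge by its handle, upright, at that depth: do not let go. Leave the bottle, bowl, lid and spoon where they are.

Things in the scene. Friction and masses are not known exactly. Their poses are not given: they have to be found in the camera images.
- gauge: Gauge blade, loose, about 110 g, standing upright in the holder at the start. Flat steel blade 4 thick (own x) by 28 wide (own y) by 80 long, and on top of it a dark wooden handle block 14 (x) by 32 (y) by 38 high, so 118 mm tall in all. Origin: centre of the blade's lower end (its tip); z up along the blade; the handle spans z 80 to 118 mm. Symmetric under a half turn about z.
- holder: Fixed wooden block 60 (x) by 70 (y) by 58 mm high, with one blind slot 5.5 (x) by 30 (y) mm in the middle of its top, 46 mm deep. Origin: centre of the underside. Draw the gauge straight up about 50 mm to clear it.
- bin: Fixed tilt-out steel bin. Origin on the table; own -x is its front, roughly towards the robot, +x its back. Its closed case spans x 16 to 134 mm, y -90 to 90 mm and is 104 mm high. A bar handle on the tilting front reaches to x = -55 mm, at 55 to 75 mm height.
- strike: Fixed dark steel strike plate, 50 mm wide (own y), just behind the middle of the bin's tilting front. Origin on the table directly below its front face, which is the upright plane x = 0 and spans heights 48 to 110 mm; own -x points out of this face towards the tilting front. Axes parallel to the bin's. Above 110 mm a 45 degree lip leads back (+x) and up to 116 mm.
- strike_edge (a point): The middle of the strike plate's front face at its top edge, 110 mm above the table: the rear side of the gap's mouth.
- front_edge (a point): Middle of the top edge of the tilting front's inner face, 110 mm above the table: the front side of the gap's mouth; above it a lip flares forward (-x) and up to 115 mm. The gap here is 7.5 to 10.5 mm wide, drawn anew each time, and narrows downwards by 0.14 mm per mm, so a 4 mm blade begins to drag 25 to 46 mm below the edge; feel for it.
- bin_front: The bin's tilting front, 180 mm wide, 5 mm steel; origin at mid hinge, along y at its foot. At rest on its stop; its top leans out to -x against a spring, 11 N m/rad: a touching blade is pinched with about 1 N, plus 2 to 6 N per mm it pushes the front out. Drag on a descending blade is 1.5 to 2 times the pinch; 5 to 12 N with both plates touching is snug. Held clear of the strike plate, it feels only the front.
- bottle: Green glass bottle with a stopper cap, 64 mm across, 230 mm high, loose; origin under its centre. Leave alone.
- bowl: White ceramic bowl, 130 mm across, 55 mm high, loose; origin under its centre. Leave alone.
- lid: Aluminium lid lying flat, 100 mm across, 31 mm high with its knob, loose; origin under its centre. Leave alone.
- spoon: Pink plastic measuring spoon lying flat, about 130 mm long, loose; origin under its middle. Leave alone.
Mind the look-alikes: they are no part of the job. Of the things like the gauge, leave any that is green; of the rest the larger one is meant.

How it is judged:
By the outcome, as a careful person would: the job done as asked, in the order asked, and still so for the second after the job is handed in, while the arm keeps its last pose, push and grip.
It also fails if it takes over 42 s, if anything falls off the work surface, if the arm or the gripper's body presses on something with over 40 N, if the wrist force passes 120 N, or if a joint passes its speed limit or range.

### The arm

A 6-joint arm with a two-finger parallel gripper is mounted at the origin on the work surface. World frame = base frame: x ahead of the robot, y to its left, z up, the work surface at z = 0. Lengths are in mm, angles in rad, forces in N, time in s.
With the tool pointing down it reaches from about 350 to 875 mm from the base axis. Payload 4.2 kg.
Tool frame: the origin (TCP) lies midway between the tips of the shut fingers; the grasp point (between the pads) lies 19 mm behind it; z points along the fingers, y is the direction in which the jaws open and shut (so a half turn about z gives the same grasp; the last joint's range is limited). The gripper opens to 85 mm and grips with 20 to 120 N. Pads are 22 mm wide; open, the fingers measure 114 mm over their backs; the gripper's body (76 mm by 85 mm) begins 54 mm behind the grasp point. The pads swing forward as they close: fully open they stand 13 mm farther back than shut.
Start: joints at [1.411, 0.385, 0.008, 0, -1.194, -0.259], TCP at [254.132, 570.978, 231.312] pointing down, gripper open.
Joint ranges: [-3.14, 3.14], [-1.21, 2.06], [-1.07, 1.41], [-3.16, 2.05], [-2.99, -0.16], [-3.1, 3.1]. Speed limits (rad/s): [2.79, 2.79, 3.14, 3.14, 3.14, 3.14].

### API

Orientations are given as a unit quaternion [x, y, z, w].
In Python, from bench import arm, eyes, nets gives the robot as it stands.
- The arm moves only by the tool jog_arm, never from a script. Its argument "rows" is a list of rows, each a list of 3 entries, a list of its own where there are three numbers: the shift along the tool's x, y, z in cm, then the turn, a rotation vector about the tool's x, y, z in degrees, then the finger opening in cm, from 0 to 8.54. In form: [[[x, y, z], [ax, ay, az], jaw], ...]. A call has 1 to 10 rows; each row shifts and turns the commanded pose from where the row before left it, along the tool's axes as they then stand; what a row does not reach is not made up. A row lasts 1/8 s, in which the tool goes at most 62.5 mm and 10.7 degrees, less where a joint would pass 70% of its speed; a pose out of reach is approached as far as the arm can. A call with a gripper value outside its range is refused whole. The fingers move at their own pace and stop on an object; the grip force is fixed at half the most. Time passes only in rows, so rows that do not move let the fingers close. It gives the time, the measured TCP pose, the force and the opening at its end, in the units of the state.
- arm.read_state(): the state, without advancing time (a new reading comes with each control period).
- eyes.get_image(name): name is "scene" or "top" or "wrist"; returns the picture (384x512x3 uint8, red, green, blue); there is no depth.
- eyes.camera_model(name): a dict with "K" (3x3 intrinsics, pixels), "rvec" (rotation vector, rad) and "tvec" (3), from world to camera coordinates, as OpenCV has them. Camera axes: x right, y down, z forward; pixel columns grow to the right and rows downward; lengths in mm; the calibration is good to about 2 mm. A picture is of the moment at which its call begins: read the wrist's pose just before it. camera_model takes no time and is no camera call; for the wrist camera it gives the pose at the moment of the call.
- arm.job_done(): hands the job in, once; it reports no verdict.
Trained networks look in the newest picture that a camera, given by its name, has taken for a name from the list of things; names that differ only in an ending like _2 or _b are one class to them, and where a whole thing is asked for, a point or a joint stands for the part that bears it (a point fixed in the world has none). Each returns a list of dicts, best first, with "conf" (0 to 1); they miss things now and then, are a little off and sometimes report something else, mostly with a low value. They report only what shows in the picture. A call takes as long as a camera call. They do not tell look-alikes from the thing itself.
- nets.boxes_of(camera, name): "position" ([column, row] as shares, 0 to 1, of the picture: columns of its width, rows of its height, amid what is visible of it).
The state is a dict: "clock": time; "joints": joint angles; "joint_vel": joint speeds; "joint_efforts": joint torques, N m; "position": TCP position; "ee_rot": TCP orientation; "contact_force": force on the tool from outside, world axes, zero at the start; "wrist_torque": the same for the moment, N m; "gripper_width": finger opening in mm.
Only numpy, scipy, OpenCV 4.12 (cv2) and the standard library are available. Lean on these libraries where they do the work, as an engineer would, in place of code of your own. Each camera call takes 0.05 s, during which the arm holds its last target.

## Working session

There is one attempt and no reset: what is moved stays moved. The work goes in short steps, Python scripts to look and compute and a tool call to move; the robot and the scene stay as the last step left them, time stands still between calls to the robot, and variables do not carry over. Pictures are saved under pics/ and viewed, and the job is handed in when it is done.

Besides the shell and the picture viewer there is one more tool, called in YAML: its name, and indented under it one key for each argument. jog_arm: Moves the arm, as the interface text tells. Its arguments: {"type":"object","properties":{"rows":{"type":"array","items":{"type":"array"}}},"required":["rows"]}

```bash
mkdir -p pics; ls; python3 - <<'E'
from bench import arm, eyes, nets
import cv2
s=arm.read_state(); print(s)
for n in ("scene","top","wrist"):
    im=eyes.get_image(n); cv2.imwrite(f"pics/{n}0.png",im[:,:,::-1])
    print(n,eyes.camera_model(n))
for c in ("scene","top"):
  for k in ("gauge","holder","strike_edge","front_edge","strike","bin","bottle"):
    try: print(c,k,[( [round(r['position'][0]*512),round(r['position'][1]*384)],round(r['conf'],2)) for r in nets.boxes_of(c,k)])
    except Exception as e: print(c,k,e)
print(arm.read_state()['clock'])
E
```

```text
pics
{'clock': 0.0, 'joints': array([ 1.41062485e+00,  3.85576663e-01,  6.60842946e-03, -5.14316442e-04,
       -1.19400945e+00, -2.58608211e-01]), 'joint_vel': array([-2.46779985e-04, -2.22199111e-03,  3.15173304e-04,  3.59134467e-04,
        4.46561232e-05, -1.09826911e-03]), 'joint_efforts': array([-1.48012555e-04, -3.92293632e+01,  1.88401741e+01,  4.18619379e+00,
       -4.63501914e-03, -4.63207073e-07]), 'position': array([253.88818989, 570.45730184, 230.20037606]), 'ee_rot': array([ 9.78137590e-01, -2.07955782e-01, -1.85066520e-04,  1.10111582e-03]), 'contact_force': array([0.86270448, 0.30086472, 0.10071434]), 'wrist_torque': array([0.0082683 , 0.017031  , 0.01979846]), 'gripper_width': 85.35545269647778}
scene {'K': array([[427.46440668,   0.        , 257.5560858 ],
       [  0.        , 427.46440668, 196.1578946 ],
       [  0.        ,   0.        ,   1.        ]]), 'rvec': array([ 1.51054953,  1.73476564, -0.99840965]), 'tvec': array([  93.57236649, -238.14282804, 1839.33793868])}
top {'K': array([[406.60226572,   0.        , 256.39639988],
       [  0.        , 406.60226
[... 294 characters left out ...]
5210391 ],
       [  0.        ,   0.        ,   1.        ]]), 'rvec': array([-1.61561169,  2.48700885,  0.35230218]), 'tvec': array([624.17238734, -35.9926895 , 378.72711531])}
scene gauge [([132, 190], 0.67), ([319, 183], 0.57), ([321, 208], 0.55), ([349, 198], 0.51)]
scene holder [([314, 201], 0.89)]
scene strike_edge [([201, 175], 0.55)]
scene front_edge [([204, 173], 0.79), ([208, 243], 0.23)]
scene strike []
scene bin [([197, 197], 0.57)]
scene bottle [([403, 181], 0.87), ([130, 190], 0.56)]
top gauge [([191, 205], 0.45)]
top holder [([198, 236], 0.65)]
top strike_edge []
top front_edge [([319, 229], 0.7)]
top strike []
top bin [([319, 205], 0.94)]
top bottle [([107, 248], 0.95)]
0.85
```

View pics/scene0.png

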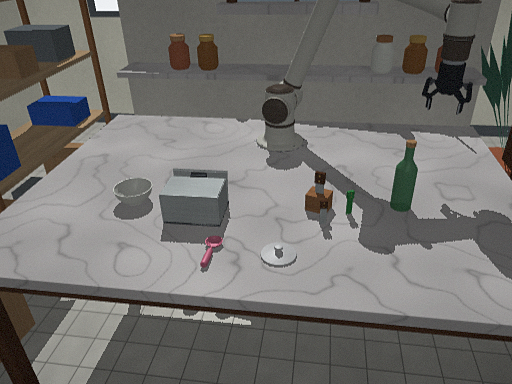

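View pics/top0.png

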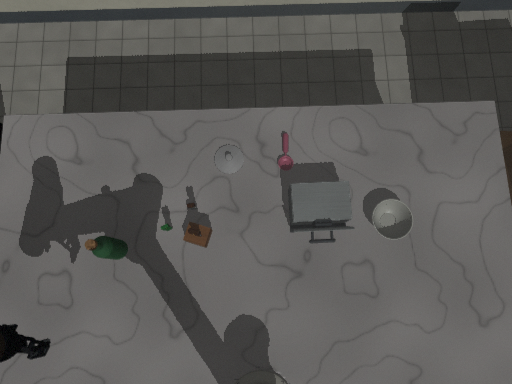

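View pics/wrist0.png

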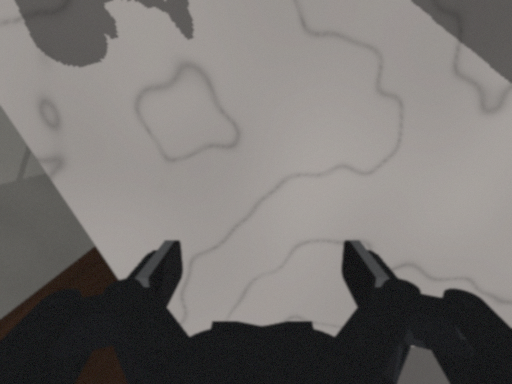

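The scene picture shows the holder near (319,200) with a brown-handled gauge in it, plus a green look-alike at (349,200) and another brown one around (324,205). I'll enlarge both views.

```bash
python3 - <<'E'
import cv2
a=cv2.imread("pics/scene0.png")[155:225,290:370]; b=cv2.imread("pics/top0.png")[175:255,155:225]
a=cv2.resize(a,None,fx=7,fy=7,interpolation=cv2.INTER_CUBIC); cv2.imwrite("pics/c1.png",a)
b=cv2.resize(b,None,fx=7,fy=7,interpolation=cv2.INTER_CUBIC); cv2.imwrite("pics/c2.png",b)
c=cv2.imread("pics/top0.png")[170:250,275:360]
cv2.imwrite("pics/c3.png",cv2.resize(c,None,fx=7,fy=7,interpolation=cv2.INTER_CUBIC))
E
```

```text
(no output)
```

View pics/c1.png

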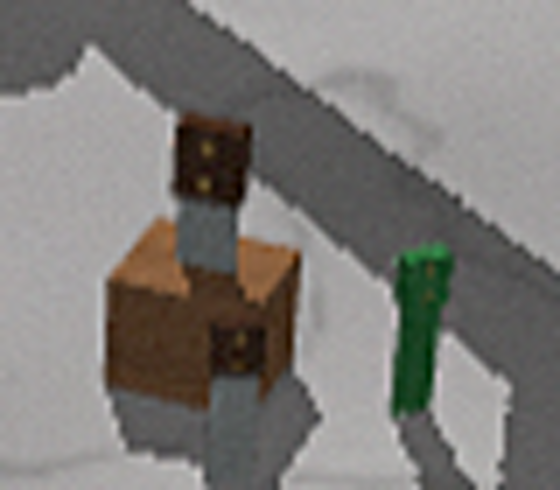

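View pics/c2.png

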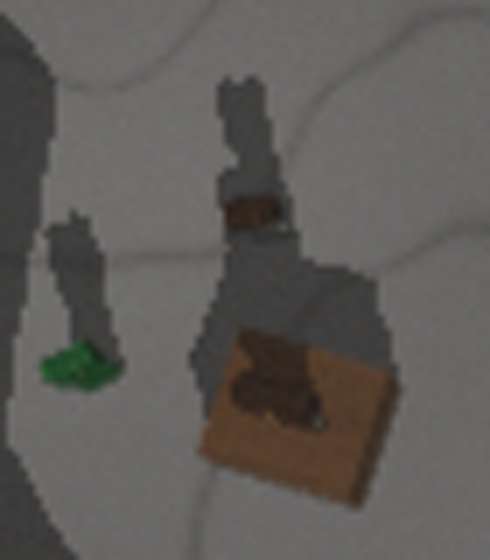

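View pics/c3.png

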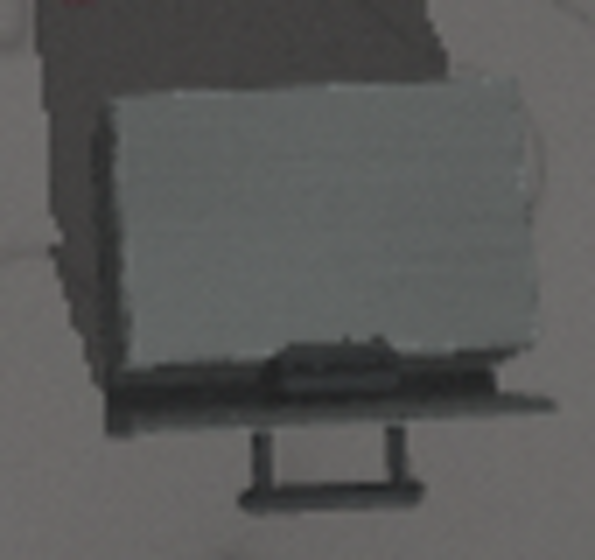

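```bash
cat > h.py <<'E'
import numpy as np, cv2
from scipy.spatial.transform import Rotation as R
def proj(m,P):
    return cv2.projectPoints(np.asarray(P,float).reshape(-1,3),np.array(m['rvec']),np.array(m['tvec']),np.array(m['K']),None)[0].reshape(-1,2)
def ray(m,uv):
    Rm=cv2.Rodrigues(np.array(m['rvec']))[0]; c=-Rm.T@np.array(m['tvec'])
    d=Rm.T@np.linalg.inv(m['K'])@np.array([uv[0],uv[1],1.]); return c,d
def atz(m,uv,z):
    c,d=ray(m,uv); return c+d*(z-c[2])/d[2]
def tri(ms,uvs):
    A=np.zeros((3,3));b=np.zeros(3)
    for m,uv in zip(ms,uvs):
        c,d=ray(m,uv); d/=np.linalg.norm(d); Q=np.eye(3)-np.outer(d,d); A+=Q;b+=Q@c
    return np.linalg.solve(A,b)
E
python3 - <<'E'
from h import *
from bench import eyes
t=eyes.camera_model("top"); s=eyes.camera_model("scene")
print("holder corners z58",[atz(t,(155+u/7,175+v/7),58).round(1) for u,v in [(242,330),(385,372),(350,503),(200,452)]])
print("gauge top z118+12", atz(t,(155+275/7,175+400/7),130).round(1), atz(s,(290+212/7,155+115/7),130).round(1))
c=lambda u,v:(275+u/7,170+v/7)
print("bin case corners z104",[atz(t,c(*p),104).round(1) for p in [(110,100),(515,85),(535,345),(128,368)]])
print("front top edge z115",[atz(t,c(*p),115).round(1) for p in [(108,430),(555,405)]])
print("handle z65",[atz(t,c(*p),65).round(1) for p in [(245,500),(420,492)]])
print("strike lip z116",[atz(t,c(*p),116).round(1) for p in [(285,345),(395,340),(275,390),(400,385)]])
print("small gauge", atz(t,(155+252/7,175+213/7),90).round(1),"green",atz(t,(155+80/7,175+365/7),70).round(1))
print("bottle cap",atz(t,(90,244),230).round(1))
E
```

```text
holder corners z58 [array([549. , 203.8,  58. ]), array([528.1, 140.5,  58. ]), array([471. , 156.5,  58. ]), array([495.6, 222.3,  58. ])]
gauge top z118+12 [509.9 178.9 130. ] [507.7 181.4 130. ]
bin case corners z104 [array([ 649.1, -112.6,  104. ]), array([ 649.9, -290.4,  104. ]), array([ 535.3, -289.8,  104. ]), array([ 531.3, -114.3,  104. ])]
front top edge z115 [array([ 503.9, -103.3,  115. ]), array([ 508.1, -293.5,  115. ])]
handle z65 [array([ 476.1, -166.5,   65. ]), array([ 477. , -243.5,   65. ])]
strike lip z116 [array([ 537.4, -180.4,  116. ]), array([ 538. , -227.4,  116. ]), array([ 518.4, -174.9,  116. ]), array([ 518.7, -228.1,  116. ])]
small gauge [596.1 194.4  90. ] green [534.4 273.   70. ]
bottle cap [477.4 441.2 230. ]
```

```bash
cat >> h.py <<'E'
def qd(tyaw):
    # tool pointing down, tool x axis at world yaw tyaw(deg)
    return R.from_euler('z',tyaw,degrees=True)*R.from_euler('x',180,degrees=True)
def rows(p0,R0,wps,jaw,dt=1/8,vmax=60.,wmax=10.):
    """wps: list of (p,Rot). simultaneous shift and turn; shift in axes at row start"""
    out=[];p=np.array(p0,float);r=R0
    for q,rt in wps:
        d=np.array(q)-p; w=(r.inv()*rt).as_rotvec(degrees=True)
        n=max(1,int(np.ceil(max(np.linalg.norm(d)/vmax,np.linalg.norm(w)/wmax))))
        for i in range(n):
            sh=r.inv().apply(d/n)/10
            out.append([sh.round(2).tolist(),(w/n).round(1).tolist(),jaw]); 
            p=p+r.apply(np.array(out[-1][0]))*10; r=r*R.from_rotvec(np.array(out[-1][1]),degrees=True)
    return out,p,r
def show(o):
    import json
    print(len(o)); print(json.dumps(o).replace("]], ","]],\n"))
E
python3 - <<'E'
from h import *
from bench import eyes,arm
s=arm.read_state(); w=eyes.camera_model("wrist")
T=R.from_quat(s['ee_rot']); Rm=cv2.Rodrigues(w['rvec'])[0]; c=-Rm.T@w['tvec']
print("cam in tool", T.inv().apply(c-s['position']), "axis z in tool", T.inv().apply(Rm[2]),"x",T.inv().apply(Rm[0]))
print(T.as_matrix().round(3), s['position'])
# target tool yaw : tool y along +-(.95,-.31): tool y angle = tyaw-90
print('tool yaw now',np.degrees(np.arctan2(*T.as_matrix()[[1,0],0])))
o,p,r=rows(s['position'],T,[((330,450,300),qd(-60)),((511,181,280),qd(-108))],8.5)
show(o);print(p,r.as_matrix().round(2))
E
```

```text
cam in tool [ 7.07580885e+01 -6.31127748e-02 -1.42176009e+02] axis z in tool [-2.78932918e-01  1.97437337e-04  9.60310569e-01] x [ 6.07689406e-04  9.99999815e-01 -2.90871744e-05]
[[ 0.914 -0.407 -0.   ]
 [-0.407 -0.914  0.   ]
 [-0.    -0.    -1.   ]] [254.13678243 570.96215891 231.33913722]
tool yaw now -23.99665871843905
10
[[[2.96, 1.99, -1.72], [0.0, 0.0, 9.0], 8.5], [[3.24, 1.5, -1.72], [0.0, 0.0, 9.0], 8.5], [[3.43, 0.98, -1.72], [0.0, 0.0, 9.0], 8.5], [[3.54, 0.43, -1.72], [0.0, 0.0, 9.0], 8.5], [[5.39, -0.37, 0.34], [0.0, 0.0, 8.0], 8.5], [[5.29, -1.12, 0.34], [0.0, 0.0, 8.0], 8.5], [[5.08, -1.84, 0.34], [0.0, 0.0, 8.0], 8.5], [[4.78, -2.53, 0.34], [0.0, 0.0, 8.0], 8.5], [[4.38, -3.17, 0.34], [0.0, 0.0, 8.0], 8.5], [[3.89, -3.75, 0.34], [0.0, 0.0, 8.0], 8.5]]
[510.96271092 180.96559292 279.73420341] [[-0.31 -0.95 -0.  ]
 [-0.95  0.31  0.  ]
 [-0.    0.   -1.  ]]
```

jog_arm:
  rows:
    - [[2.96, 1.99, -1.72], [0, 0, 9], 8.5]
    - [[3.24, 1.5, -1.72], [0, 0, 9], 8.5]
    - [[3.43, 0.98, -1.72], [0, 0, 9], 8.5]
    - [[3.54, 0.43, -1.72], [0, 0, 9], 8.5]
    - [[5.39, -0.37, 0.34], [0, 0, 8], 8.5]
    - [[5.29, -1.12, 0.34], [0, 0, 8], 8.5]
    - [[5.08, -1.84, 0.34], [0, 0, 8], 8.5]
    - [[4.78, -2.53, 0.34], [0, 0, 8], 8.5]
    - [[4.38, -3.17, 0.34], [0, 0, 8], 8.5]
    - [[3.89, -3.75, 0.34], [0, 0, 8], 8.5]

```text
clock: 2.1
position: [511.8, 179.5, 279.9]
ee_rot: [-0.586, 0.81, -0.0, 0.0]
contact_force: [1.1, 1.9, 0.4]
gripper_width: 85.0
```

jog_arm:
  rows:
    - [[0, 0, 0], [0, 0, 0], 6]
    - [[0, 0, 0], [0, 0, 0], 6]

```text
clock: 2.35
position: [511.0, 180.9, 279.7]
ee_rot: [-0.588, 0.809, 0.0, 0.0]
contact_force: [-1.1, -0.1, -0.5]
gripper_width: 60.0
```

```bash
python3 - <<'E'
from h import *
from bench import eyes,arm,nets
s=arm.read_state(); w=eyes.camera_model("wrist"); im=eyes.get_image("wrist")
cv2.imwrite("pics/w1.png",im[:,:,::-1]); 
import pickle; pickle.dump((s,w),open("w1.pkl","wb"))
print(s['clock'],s['position'],R.from_quat(s['ee_rot']).as_matrix().round(3),s['contact_force'],s['joints'])
E
```

```text
2.35 [510.98350336 180.87715694 279.7267492 ] [[-0.309 -0.951 -0.   ]
 [-0.951  0.309  0.   ]
 [-0.     0.    -1.   ]] [-1.05022343 -0.06385287 -0.49911152] [ 6.39378326e-01  2.11375706e-01 -1.15604807e-01 -1.62316643e-04
 -1.24376892e+00 -9.53630758e-01]
```

View pics/w1.png

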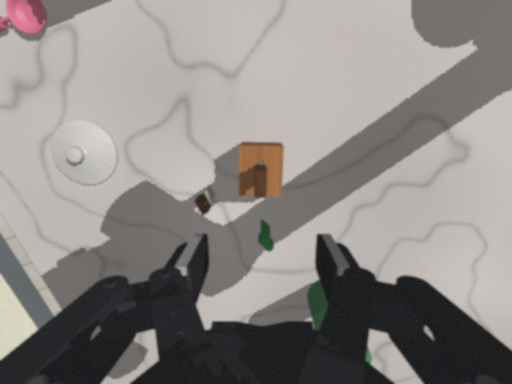

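The wrist picture shows the holder at (261,169) with the dark handle at (261,181). The small brown look-alike is at (203,203) and the green one at (265,236). Next I'll hold the model against the image.

```bash
python3 - <<'E'
from h import *
import pickle
s,w=pickle.load(open("w1.pkl","rb"))
im=cv2.imread("pics/w1.png")
x0,y0=190,120;k=6
c=cv2.resize(im[y0:y0+95,x0:x0+115],None,fx=k,fy=k,interpolation=cv2.INTER_CUBIC)
ya=np.radians(-18.)
def box(cx,cy,hx,hy,z):
    X=np.array([np.cos(ya),np.sin(ya)]);Y=np.array([-X[1],X[0]])
    return np.array([[*(np.array([cx,cy])+a*hx*X+b*hy*Y),z] for a,b in [(1,1),(1,-1),(-1,-1),(-1,1)]])
for (hx,hy,z,col) in [(30,35,58,(255,0,0)),(7,16,130,(0,255,0)),(7,16,92,(0,255,255))]:
    uv=(proj(w,box(511,181,hx,hy,z))-[x0,y0]+.5)*k
    cv2.polylines(c,[uv.round().astype(int)],True,col,1)
cv2.imwrite("pics/w1c.png",c)
E
```

```text
(no output)
```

View pics/w1c.png

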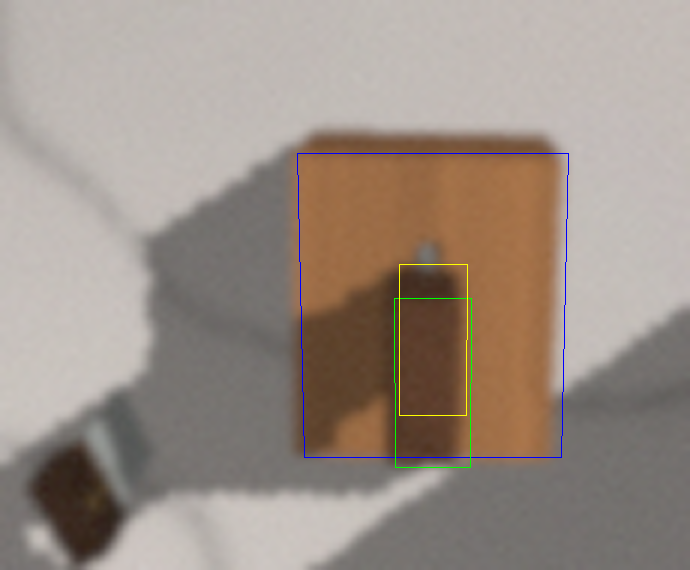

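The model lies within about 1.5 mm: the gauge is near (512,180) and yaw -18° fits. The holder's gauge is the larger brown one, so it is the right target. I'll descend around the handle and look.

jog_arm:
  rows:
    - [[0.06, -0.12, 4], [0, 0, 0], 5]
    - [[0, 0, 5], [0, 0, 0], 5]
    - [[0, 0, 5], [0, 0, 0], 5]
    - [[0, 0, 3.2], [0, 0, 0], 4]
    - [[0, 0, 1.5], [0, 0, 0], 4]
    - [[0, 0, 0], [0, 0, 0], 4]
    - [[0, 0, 0], [0, 0, 0], 4]

```text
clock: 3.28
position: [512.9, 181.0, 94.3]
ee_rot: [-0.588, 0.809, -0.0, 0.002]
contact_force: [0.6, 0.6, 0.2]
gripper_width: 39.6
```

```bash
python3 - <<'E'
from h import *
from bench import eyes,arm,nets
s=arm.read_state(); w=eyes.camera_model("wrist"); im=eyes.get_image("wrist")
cv2.imwrite("pics/w2.png",im[:,:,::-1]); 
print(s['clock'],s['position'],s['contact_force'],s['gripper_width'])
E
```

```text
3.275 [512.86571658 181.04655677  94.27815914] [0.58060328 0.6400876  0.19223845] 39.64289286471372
```

View pics/w2.png

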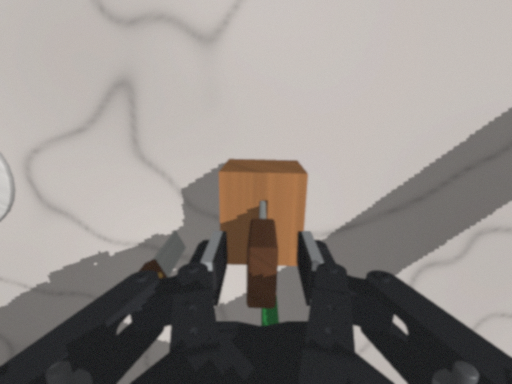

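```bash
python3 - <<'E'
from h import *
from bench import eyes,arm
s=arm.read_state();w=eyes.camera_model("wrist"); T=R.from_quat(s['ee_rot'])
print(s['position'])
im=cv2.imread("pics/w2.png")
k=4;x0,y0=190,150
c=cv2.resize(im[y0:y0+170,x0:x0+140],None,fx=k,fy=k,interpolation=cv2.INTER_CUBIC)
# gauge centred on TCP in tool frame, top at z130
for z,col in[(130,(0,255,0)),(92,(0,255,255))]:
  P=[]
  for a,b in [(1,1),(1,-1),(-1,-1),(-1,1)]:
    q=T.apply([a*16,b*7,0])+s['position']; P.append([q[0],q[1],z])
  cv2.polylines(c,[((proj(w,P)-[x0,y0]+.5)*k).round().astype(int)],True,col,1)
cv2.imwrite("pics/w2c.png",c)
E
```

```text
[512.87063609 180.910232    94.38351698]
```

View pics/w2c.png

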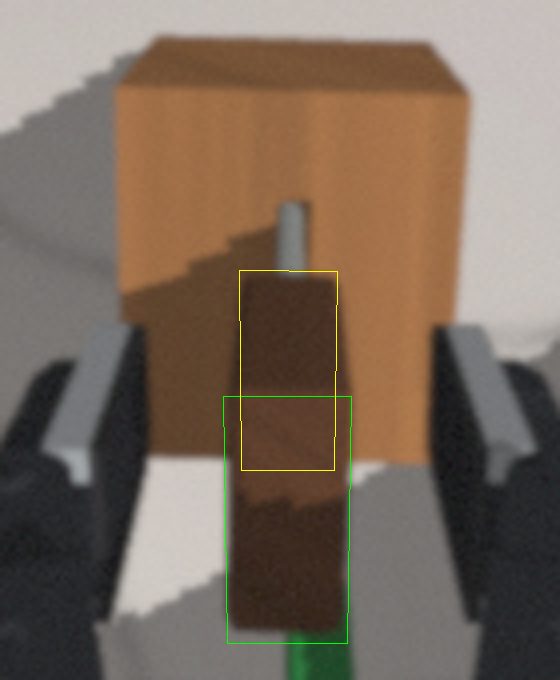

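jog_arm:
  rows:
    - [[0, 0, 0.2], [0, 0, 0], 2.4]
    - [[0, 0, 0], [0, 0, 0], 1]
    - [[0, 0, 0], [0, 0, 0], 0.5]
    - [[0, 0, 0], [0, 0, 0], 0.5]

```text
clock: 3.82
position: [512.3, 180.2, 91.4]
ee_rot: [-0.588, 0.809, -0.0, 0.001]
contact_force: [-0.8, -0.5, 4.2]
gripper_width: 13.7
```

jog_arm:
  rows:
    - [[0, 0, -1], [0, 0, 0], 0.5]
    - [[0, 0, -2], [0, 0, 0], 0.5]
    - [[0, 0, -3], [0, 0, 0], 0.5]
    - [[0, 0, -4], [0, 0, 0], 0.5]
    - [[0, 0, -4], [0, 0, 0], 0.5]
    - [[0, 0, 0], [0, 0, 0], 0.5]

```text
clock: 4.58
position: [513.1, 180.9, 234.3]
ee_rot: [-0.588, 0.809, -0.0, 0.004]
contact_force: [0.6, 0.8, -1.8]
gripper_width: 13.4
```

```bash
python3 - <<'E'
from h import *
from bench import eyes,arm,nets
s=arm.read_state(); w=eyes.camera_model("wrist"); im=eyes.get_image("wrist")
cv2.imwrite("pics/w3.png",im[:,:,::-1]); cv2.imwrite("pics/t3.png",eyes.get_image("top")[:,:,::-1])
print(s['clock'],s['position'],s['contact_force'],s['gripper_width'])
o,p,r=rows(s['position'],R.from_quat(s['ee_rot']),[((514,-203,232),qd(-89))],0.5,vmax=50)
show(o);print(p)
E
```

```text
4.575 [513.14739251 180.87375605 234.31767865] [ 0.61145473  0.83871472 -1.80294873] 13.442250919104147
8
[[[4.56, -1.49, 0.01], [-0.0, 0.0, -2.4], 0.5], [[4.62, -1.3, 0.01], [-0.0, 0.0, -2.4], 0.5], [[4.67, -1.1, 0.01], [-0.0, 0.0, -2.4], 0.5], [[4.71, -0.91, 0.01], [-0.0, 0.0, -2.4], 0.5], [[4.75, -0.71, 0.01], [-0.0, 0.0, -2.4], 0.5], [[4.77, -0.51, 0.01], [-0.0, 0.0, -2.4], 0.5], [[4.79, -0.31, 0.01], [-0.0, 0.0, -2.4], 0.5], [[4.8, -0.11, 0.01], [-0.0, 0.0, -2.4], 0.5]]
[ 513.98881191 -203.04750642  232.03080222]
```

View pics/w3.png

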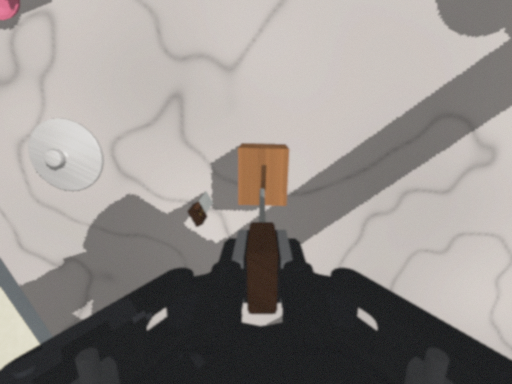

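The gauge is drawn out and held, with its handle at (262,265), and the holder slot is empty. I'll move it over to the bin now.

jog_arm:
  rows:
    - [[4.56, -1.5, 0], [0, 0, -2.4], 0.5]
    - [[4.62, -1.3, 0], [0, 0, -2.4], 0.5]
    - [[4.67, -1.1, 0], [0, 0, -2.4], 0.5]
    - [[4.71, -0.9, 0], [0, 0, -2.4], 0.5]
    - [[4.75, -0.7, 0], [0, 0, -2.4], 0.5]
    - [[4.77, -0.5, 0], [0, 0, -2.4], 0.5]
    - [[4.79, -0.3, 0], [0, 0, -2.4], 0.5]
    - [[4.8, -0.1, 0], [0, 0, -2.4], 0.5]
    - [[0, 0, 0], [0, 0, 0], 0.5]
    - [[0, 0, 0], [0, 0, 0], 0.5]

```text
clock: 5.92
position: [511.3, -203.7, 229.1]
ee_rot: [0.714, -0.7, -0.002, 0.001]
contact_force: [-0.5, -0.0, -1.6]
gripper_width: 13.1
```

```bash
cat > snap.py <<'E'
import sys,pickle
from h import *
from bench import eyes,arm,nets
n=sys.argv[1]
s=arm.read_state(); w=eyes.camera_model("wrist"); im=eyes.get_image("wrist")
cv2.imwrite(f"pics/{n}.png",im[:,:,::-1]); pickle.dump((s,w),open(n+".pkl","wb"))
print(s['clock'],s['position'].round(2),R.from_quat(s['ee_rot']).as_matrix().round(4).tolist(),s['contact_force'].round(2),s['wrist_torque'].round(3),s['gripper_width'])
for k in sys.argv[2:]:
    print(k,[((np.array(r['position'])*[512,384]).round(1).tolist(),round(r['conf'],2)) for r in nets.boxes_of("wrist",k)])
E
python3 snap.py w4 strike_edge front_edge
```

```text
5.925 [ 511.29 -203.68  229.07] [[0.02, -0.9998, -0.0034], [-0.9998, -0.02, 0.001], [-0.0011, 0.0034, -1.0]] [-0.49 -0.01 -1.65] [0.003 0.016 0.015] 13.117721426309135
strike_edge []
front_edge [([265.5, 162.9], 0.77)]
```

View pics/w4.png

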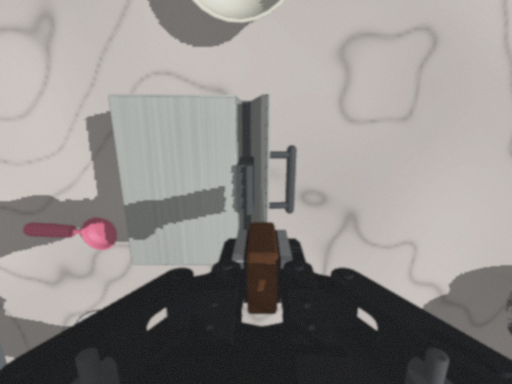

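```bash
python3 - <<'E'
import cv2
im=cv2.imread("pics/w4.png")
x0,y0,k=215,85,6
c=cv2.resize(im[y0:y0+100,x0:x0+85],None,fx=k,fy=k,interpolation=cv2.INTER_CUBIC)
c=cv2.convertScaleAbs(c,alpha=1.5,beta=10)
cv2.imwrite("pics/w4a.png",c)
y0=150
c=cv2.resize(im[y0:y0+100,x0:x0+85],None,fx=k,fy=k,interpolation=cv2.INTER_CUBIC)
c=cv2.convertScaleAbs(c,alpha=1.5,beta=10)
cv2.imwrite("pics/w4b.png",c)
E
```

```text
(no output)
```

View pics/w4a.png

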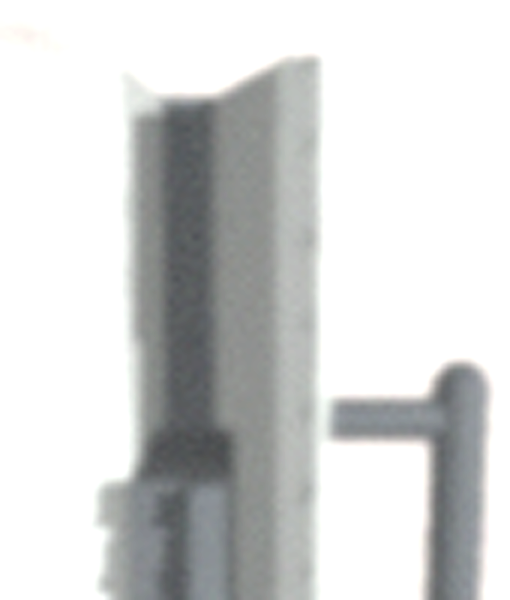

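View pics/w4b.png

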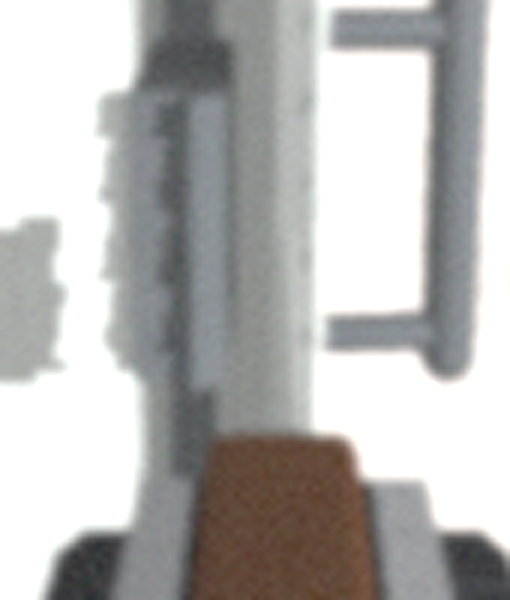

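```bash
python3 - <<'E'
from h import *
import pickle
s,w=pickle.load(open("w4.pkl","rb"))
A=lambda u,v,y0:(215+u/6-.4,y0+v/6-.4)
print("strike edge z110",[atz(w,A(u,v,150),110).round(2) for u,v in [(231,95),(229,385)]])
print("strike lip top z116",[atz(w,A(u,v,150),116).round(2) for u,v in [(190,95),(190,385)]])
print("front edge z110",[atz(w,A(*p),110).round(2) for p in [(277,95,85),(275,500,85),(275,95,150),(275,385,150)]])
print("front lip z115",[atz(w,A(*p),115).round(2) for p in [(320,60,85),(316,500,85),(312,385,150)]])
print("case corners z104",[atz(w,p,104).round(2) for p in [(110,95),(237,95),(131,265)]])
T=R.from_quat(s['ee_rot'])
# handle top in image
print("tcp",s['position'])
print("handle proj",proj(w,[T.apply([a*16,b*7,-38-0])+s['position'] for a in(1,-1) for b in (1,-1)]).round(1), proj(w,[T.apply([a*16,b*7,0])+s['position'] for a in(1,-1) for b in (1,-1)]).round(1))
E
```

```text
strike edge z110 [array([ 519.7, -228.8,  110. ]), array([ 519.46, -178.8 ,  110.  ])]
strike lip top z116 [array([ 526.05, -229.72,  116.  ]), array([ 525.82, -180.88,  116.  ])]
front edge z110 [array([ 513.42, -288.73,  110.  ]), array([ 512.52, -226.48,  110.  ]), array([ 512.57, -228.94,  110.  ]), array([ 511.6 , -178.95,  110.  ])]
front lip z115 [array([ 507.13, -293.49,  115.  ]), array([ 505.99, -227.53,  115.  ]), array([ 505.43, -180.9 ,  115.  ])]
case corners z104 [array([ 653.11, -290.9 ,  104.  ]), array([ 535.55, -293.36,  104.  ]), array([ 653.97, -113.59,  104.  ])]
tcp [ 511.29098704 -203.67898654  229.07368457]
handle proj [[277.9 250.8]
 [245.1 250.8]
 [276.7 313.8]
 [246.2 313.8]] [[274.  218.6]
 [249.1 218.6]
 [273.3 269.1]
 [249.7 269.1]]
```

jog_arm:
  rows:
    - [[0, -0.45, 1], [0, 0, 0], 0.5]
    - [[0, 0, 1.5], [0, 0, 0], 0.5]
    - [[0, 0, 0.2], [0, 0, 0], 0.5]
    - [[0, 0, 0], [0, 0, 0], 0.5]
    - [[0, 0, 0], [0, 0, 0], 0.5]

```text
clock: 6.7
position: [517.0, -203.9, 204.1]
ee_rot: [0.715, -0.7, 0.0, -0.0]
contact_force: [-0.0, 0.1, -1.0]
gripper_width: 13.4
```

```bash
python3 snap.py w5; python3 - <<'E'
from bench import arm,eyes
import numpy as np,cv2
F=[];P=[]
for i in range(8):
    s=arm.read_state();F.append(s['contact_force']);P.append(s['position']);eyes.get_image("wrist")
F=np.array(F);P=np.array(P);print(F.round(2),F.mean(0),P.round(2))
im=cv2.imread("pics/w5.png")
x0,y0,k=215,150,6
c=cv2.resize(im[y0:y0+100,x0:x0+85],None,fx=k,fy=k,interpolation=cv2.INTER_CUBIC)
cv2.imwrite("pics/w5b.png",cv2.convertScaleAbs(c,alpha=1.5,beta=10))
E
```

```text
6.7 [ 517.01 -203.85  204.09] [[0.0211, -0.9998, 0.0008], [-0.9998, -0.0211, -0.0003], [0.0003, -0.0008, -1.0]] [-0.04  0.13 -1.  ] [-0.022  0.045 -0.049] 13.37081268254755
[[ 0.52  0.64 -0.9 ]
 [-0.22  0.34 -2.02]
 [-0.47 -0.55 -1.41]
 [-0.14 -0.66 -1.34]
 [ 0.32  0.23 -2.19]
 [ 0.05 -0.11 -0.81]
 [ 0.01 -0.46 -1.47]
 [-0.98  0.44 -1.41]] [-0.11402653 -0.01977171 -1.44262575] [[ 517.01 -203.86  204.16]
 [ 516.95 -203.85  204.16]
 [ 516.9  -203.84  204.12]
 [ 516.87 -203.83  204.08]
 [ 516.83 -203.83  204.01]
 [ 516.77 -203.82  203.95]
 [ 516.76 -203.79  203.86]
 [ 516.74 -203.83  203.83]]
```

View pics/w5b.png

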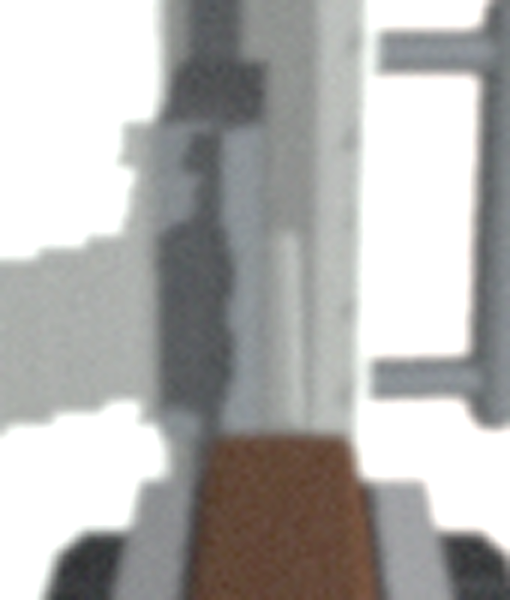

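View pics/w5.png

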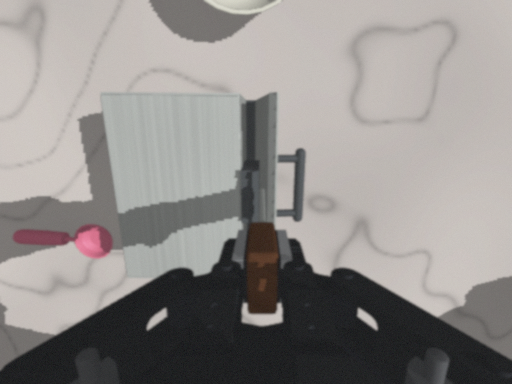

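```bash
python3 - <<'E'
from h import *
import pickle
s,w=pickle.load(open("w5.pkl","rb"))
A=lambda u,v:(215+u/6-.4,150+v/6-.4)
print("tip",[atz(w,A(u,v),124).round(2) for u,v in [(273,232),(299,232)]])
print("strike",[atz(w,A(u,v),110).round(2) for u,v in [(268,125),(268,200)]])
print("front",[atz(w,A(u,v),110).round(2) for u,v in [(316,125),(314,230)]])
T=R.from_quat(s['ee_rot'])
print("model tip",((proj(w,[T.apply([14,b,80])+s['position'] for b in(2,-2)])+.4-[215,150])*6).round(1))
E
```

```text
tip [array([ 518.61, -216.47,  124.  ]), array([ 514.93, -216.55,  124.  ])]
strike [array([ 519.69, -229.1 ,  110.  ]), array([ 519.47, -217.74,  110.  ])]
front [array([ 512.61, -229.26,  110.  ]), array([ 512.47, -213.26,  110.  ])]
model tip [[296.1 222.8]
 [267.8 222.8]]
```

The blade tip shows at (262,189), sitting inside the gap: 1 mm clear of the strike and about 2.5 mm clear of the front. I'll enter about 12 mm below the edge.

jog_arm:
  rows:
    - [[0, -0.04, 0.8], [0, 0, 0], 0.5]
    - [[0, 0, 0.8], [0, 0, 0], 0.5]
    - [[0, 0, 0.8], [0, 0, 0], 0.5]
    - [[0, 0, 0], [0, 0, 0], 0.5]
    - [[0, 0, 0], [0, 0, 0], 0.5]
    - [[0, 0, 0], [0, 0, 0], 0.5]
    - [[0, 0, 0], [0, 0, 0], 0.5]

```text
clock: 8.02
position: [517.3, -203.8, 180.0]
ee_rot: [0.715, -0.7, 0.0, -0.0]
contact_force: [-1.0, -0.5, -0.9]
gripper_width: 13.3
```

```bash
cat > feel.py <<'E'
import sys
from bench import arm,eyes
import numpy as np
n=int(sys.argv[1]) if len(sys.argv)>1 else 6
F=[];P=[];Q=[]
for i in range(n):
    s=arm.read_state();F.append(s['contact_force']);P.append(s['position']);Q.append(s['wrist_torque']);im=eyes.get_image("wrist")
F=np.array(F);P=np.array(P);Q=np.array(Q)
print("F",F.mean(0).round(2),"+-",(F.std(0)/n**.5).round(2),"M",Q.mean(0).round(3),"P",P[0].round(2),P[-1].round(2),"clk",s['clock'])
if len(sys.argv)>2:
    import cv2; cv2.imwrite(f"pics/{sys.argv[2]}.png",im[:,:,::-1])
    x0,y0,k=215,150,6
    c=cv2.resize(im[y0:y0+100,x0:x0+85],None,fx=k,fy=k,interpolation=cv2.INTER_CUBIC)
    cv2.imwrite(f"pics/{sys.argv[2]}b.png",cv2.convertScaleAbs(c,alpha=1.5,beta=10))
E
python3 feel.py 8 w6
```

```text
F [-0.14 -0.08 -1.2 ] +- [0.2  0.17 0.24] M [-0.005 -0.011  0.001] P [ 517.28 -203.79  180.  ] [ 517.15 -203.78  179.75] clk 8.375
```

View pics/w6b.png

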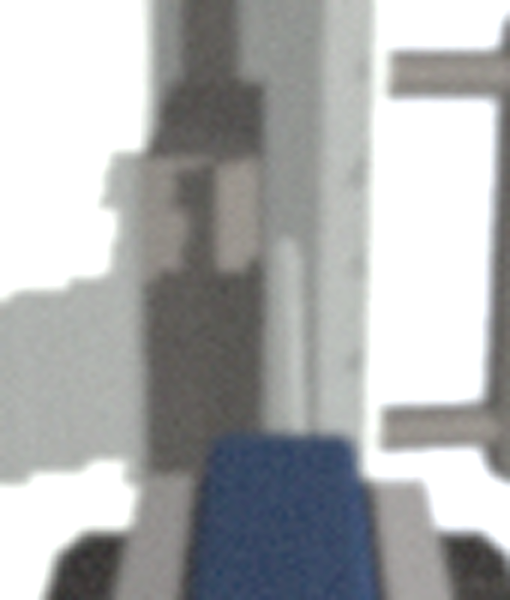

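jog_arm:
  rows:
    - [[0, -0.05, 0.3], [0, 0, 0], 0.5]
    - [[0, 0, 0], [0, 0, 0], 0.5]
    - [[0, -0.05, 0], [0, 0, 0], 0.5]
    - [[0, 0, 0], [0, 0, 0], 0.5]
    - [[0, 0, 0], [0, 0, 0], 0.5]

```text
clock: 9.05
position: [518.1, -203.7, 176.7]
ee_rot: [0.714, -0.7, -0.0, 0.0]
contact_force: [0.2, -0.3, -1.5]
gripper_width: 13.4
```

```bash
python3 feel.py 6
```

```text
F [-0.58 -0.2  -1.34] +- [0.27 0.21 0.17] M [-0.033  0.033  0.002] P [ 518.11 -203.73  176.73] [ 518.13 -203.73  176.74] clk 9.3
```

jog_arm:
  rows:
    - [[0, -0.03, 0], [0, 0, 0], 0.5]
    - [[0, 0, 0], [0, 0, 0], 0.5]
    - [[0, 0, 0], [0, 0, 0], 0.5]

```text
clock: 9.72
position: [518.2, -203.7, 176.7]
ee_rot: [0.714, -0.7, -0.0, 0.0]
contact_force: [-0.5, 0.7, -0.6]
gripper_width: 13.2
```

```bash
python3 feel.py 6
```

```text
F [-0.83 -0.28 -0.67] +- [0.11 0.19 0.19] M [-0.003  0.372 -0.017] P [ 518.22 -203.74  176.67] [ 518.26 -203.73  176.68] clk 9.975
```

jog_arm:
  rows:
    - [[0, -0.03, 0], [0, 0, 0], 0.5]
    - [[0, 0, 0], [0, 0, 0], 0.5]
    - [[0, 0, 0], [0, 0, 0], 0.5]

```text
clock: 10.4
position: [518.4, -203.7, 176.6]
ee_rot: [0.714, -0.7, -0.0, 0.0]
contact_force: [-2.3, -0.4, -0.1]
gripper_width: 13.3
```

```bash
python3 feel.py 6
```

```text
F [-2.35  0.04 -0.25] +- [0.07 0.16 0.13] M [-0.016  0.857 -0.038] P [ 518.38 -203.72  176.64] [ 518.4  -203.73  176.61] clk 10.65
```

jog_arm:
  rows:
    - [[0, 0.02, 0.4], [0, 0, 0], 0.5]
    - [[0, 0, 0.3], [0, 0, 0], 0.5]
    - [[0, 0, 0], [0, 0, 0], 0.5]
    - [[0, 0, 0], [0, 0, 0], 0.5]

```text
clock: 11.2
position: [518.4, -203.6, 169.2]
ee_rot: [0.714, -0.7, -0.0, 0.0]
contact_force: [-1.7, 0.2, -1.9]
gripper_width: 13.3
```

```bash
python3 feel.py 5
```

```text
F [-1.98 -0.16 -2.36] +- [0.1  0.2  0.24] M [-0.004  0.794 -0.037] P [ 518.37 -203.61  169.21] [ 518.36 -203.64  169.49] clk 11.4
```

jog_arm:
  rows:
    - [[0, 0, 0.2], [0, 0, 0], 0.5]
    - [[0, 0, 0.2], [0, 0, 0], 0.5]
    - [[0, 0, 0], [0, 0, 0], 0.5]
    - [[0, 0, 0], [0, 0, 0], 0.5]

```text
clock: 11.95
position: [518.4, -203.8, 165.6]
ee_rot: [0.714, -0.7, -0.0, 0.0]
contact_force: [-3.9, -0.8, -1.1]
gripper_width: 13.2
```

```bash
python3 feel.py 5
```

```text
F [-4.17 -0.72 -0.63] +- [0.18 0.12 0.23] M [-0.197  1.186 -0.027] P [ 518.43 -203.78  165.63] [ 518.43 -203.77  165.63] clk 12.15
```

jog_arm:
  rows:
    - [[0, 0.03, 0], [0, 0, 0], 0.5]
    - [[0, 0, 0], [0, 0, 0], 0.5]
    - [[0, 0, 0], [0, 0, 0], 0.5]

```text
clock: 12.58
position: [518.4, -203.8, 165.7]
ee_rot: [0.714, -0.7, 0.0, -0.0]
contact_force: [-3.0, -1.3, -1.8]
gripper_width: 13.5
```

```bash
python3 feel.py 5 w7
```

```text
F [-2.17 -0.82 -2.36] +- [0.34 0.16 0.24] M [-0.313  0.863 -0.03 ] P [ 518.36 -203.77  165.65] [ 518.33 -203.72  165.64] clk 12.775
```

View pics/w7b.png

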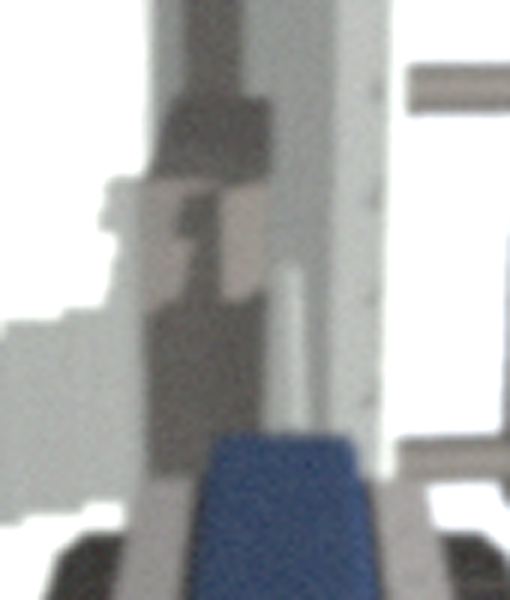

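jog_arm:
  rows:
    - [[0, 0.01, 0.2], [0, 0, 0], 0.5]
    - [[0, 0, 0.1], [0, 0, 0], 0.5]
    - [[0, 0, 0], [0, 0, 0], 0.5]
    - [[0, 0, 0], [0, 0, 0], 0.5]

```text
clock: 13.32
position: [518.3, -203.7, 162.8]
ee_rot: [0.715, -0.7, 0.0, -0.0]
contact_force: [-2.7, -0.9, -0.8]
gripper_width: 13.2
```

```bash
python3 feel.py 5
```

```text
F [-2.34  0.14 -0.67] +- [0.2  0.26 0.07] M [ 0.053  0.804 -0.022] P [ 518.31 -203.69  162.77] [ 518.33 -203.68  162.77] clk 13.525
```

jog_arm:
  rows:
    - [[0, 0, 0.2], [0, 0, 0], 0.5]
    - [[0, 0, 0.1], [0, 0, 0], 0.5]
    - [[0, 0, 0], [0, 0, 0], 0.5]
    - [[0, 0, 0], [0, 0, 0], 0.5]

```text
clock: 14.08
position: [518.3, -203.8, 159.5]
ee_rot: [0.714, -0.7, 0.0, -0.0]
contact_force: [-1.1, 0.3, -2.2]
gripper_width: 13.2
```

```bash
python3 feel.py 5
```

```text
F [-1.   -0.35 -2.25] +- [0.13 0.3  0.25] M [-0.109  0.449 -0.008] P [ 518.25 -203.75  159.54] [ 518.26 -203.71  159.61] clk 14.275
```

jog_arm:
  rows:
    - [[0, 0, 0.15], [0, 0, 0], 0.5]
    - [[0, 0, 0.15], [0, 0, 0], 0.5]

```text
clock: 14.58
position: [518.2, -203.8, 157.0]
ee_rot: [0.715, -0.7, 0.0, -0.0]
contact_force: [-2.3, -0.1, 0.0]
gripper_width: 13.5
```

```bash
python3 feel.py 5
```

```text
F [-1.51 -0.17  0.08] +- [0.23 0.13 0.17] M [-0.055  0.603 -0.053] P [ 518.24 -203.8   157.02] [ 518.25 -203.77  156.81] clk 14.775
```

jog_arm:
  rows:
    - [[0, 0, 0.15], [0, 0, 0], 0.5]
    - [[0, 0, 0.15], [0, 0, 0], 0.5]

```text
clock: 15.08
position: [518.3, -203.8, 153.9]
ee_rot: [0.715, -0.7, 0.0, -0.0]
contact_force: [-2.4, -0.5, 1.8]
gripper_width: 13.3
```

```bash
python3 feel.py 5
```

```text
F [-1.72  0.05  0.76] +- [0.28 0.21 0.29] M [-0.065  0.604 -0.042] P [ 518.26 -203.8   153.91] [ 518.27 -203.78  153.74] clk 15.275
```

jog_arm:
  rows:
    - [[0, 0, 0.1], [0, 0, 0], 0.5]
    - [[0, 0, 0.1], [0, 0, 0], 0.5]

```text
clock: 15.58
position: [518.3, -203.8, 151.9]
ee_rot: [0.715, -0.7, 0.0, -0.0]
contact_force: [-2.1, -0.1, 2.8]
gripper_width: 13.3
```

```bash
python3 feel.py 5
```

```text
F [-1.47 -0.05  2.36] +- [0.25 0.21 0.18] M [-0.014  0.633 -0.043] P [ 518.25 -203.8   151.94] [ 518.28 -203.75  151.8 ] clk 15.775
```

jog_arm:
  rows:
    - [[0, 0, 0.1], [0, 0, 0], 0.5]
    - [[0, 0, 0.1], [0, 0, 0], 0.5]

```text
clock: 16.08
position: [518.3, -203.8, 149.9]
ee_rot: [0.715, -0.7, 0.0, -0.0]
contact_force: [-1.8, 0.2, 4.8]
gripper_width: 13.0
```

```bash
python3 feel.py 5 w8
```

```text
F [-1.92  0.38  4.1 ] +- [0.16 0.13 0.21] M [-0.006  0.644 -0.078] P [ 518.27 -203.78  149.92] [ 518.26 -203.77  149.77] clk 16.275
```

View pics/w8b.png

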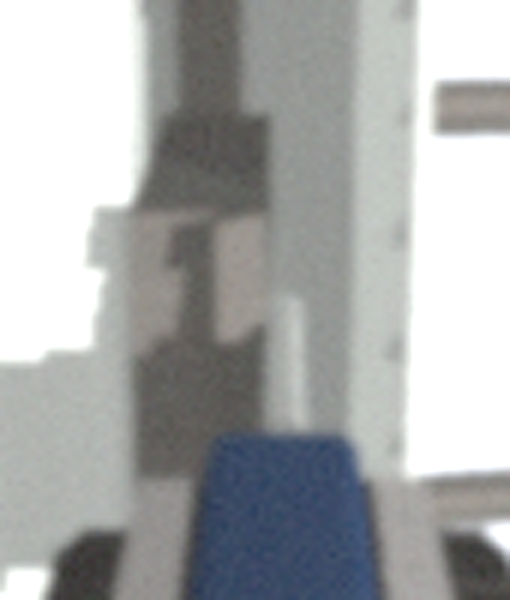

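Both plates are dragging: Fz is up about 5.5 to 6 N over the -1.4 N baseline. I'll go 2 mm deeper to reach mid-range, then hold.

jog_arm:
  rows:
    - [[0, 0, 0.1], [0, 0, 0], 0.5]
    - [[0, 0, 0.1], [0, 0, 0], 0.5]

```text
clock: 16.58
position: [518.3, -203.8, 147.9]
ee_rot: [0.715, -0.7, 0.0, -0.0]
contact_force: [-1.8, 0.8, 5.9]
gripper_width: 13.0
```

```bash
python3 feel.py 4
```

```text
F [-1.84  0.24  4.9 ] +- [0.15 0.3  0.34] M [ 0.01   0.675 -0.082] P [ 518.27 -203.79  147.93] [ 518.25 -203.79  147.79] clk 16.725
```

jog_arm:
  rows:
    - [[0, 0, 0], [0, 0, 0], 0.5]
    - [[0, 0, 0], [0, 0, 0], 0.5]
    - [[0, 0, 0], [0, 0, 0], 0.5]
    - [[0, 0, 0], [0, 0, 0], 0.5]
    - [[0, 0, 0], [0, 0, 0], 0.5]
    - [[0, 0, 0], [0, 0, 0], 0.5]

```text
clock: 17.52
position: [518.2, -203.8, 147.8]
ee_rot: [0.715, -0.7, 0.0, -0.0]
contact_force: [-1.8, -0.9, 5.5]
gripper_width: 13.1
```

```bash
python3 feel.py 6 w9; python3 - <<'E'
from h import *
from bench import eyes,arm
s=arm.read_state()
print(R.from_quat(s['ee_rot']).as_matrix().round(4).tolist(),s['gripper_width'])
im=eyes.get_image("scene");cv2.imwrite("pics/s9.png",im[:,:,::-1])
cv2.imwrite("pics/s9c.png",cv2.resize(im[100:280,100:420,::-1],None,fx=2.4,fy=2.4,interpolation=cv2.INTER_CUBIC))
E
```

```text
F [-1.52 -0.33  5.38] +- [0.23 0.15 0.14] M [-0.026  0.587 -0.095] P [ 518.24 -203.75  147.8 ] [ 518.27 -203.79  147.8 ] clk 17.775
[[0.0211, -0.9998, 0.0002], [-0.9998, -0.0211, -0.0001], [0.0001, -0.0002, -1.0]] 13.483911382135538
```

View pics/s9c.png

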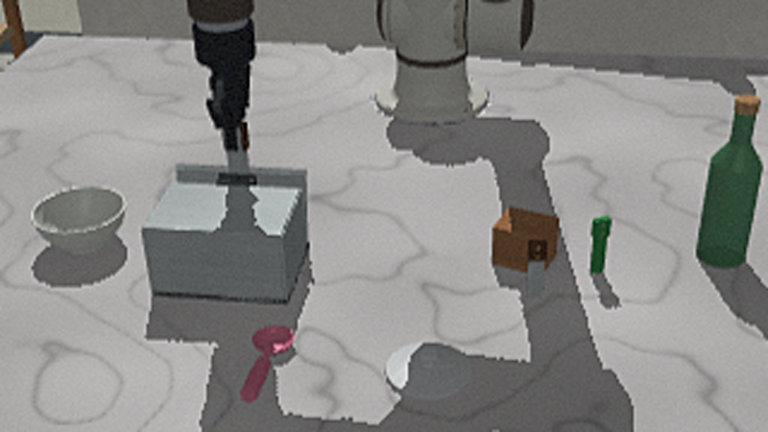

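View pics/w9.png

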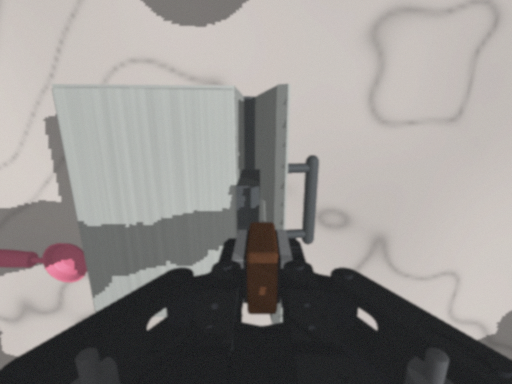

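jog_arm:
  rows:
    - [[0, 0, 0.05], [0, 0, 0], 0.5]
    - [[0, 0, 0.05], [0, 0, 0], 0.5]
    - [[0, 0, 0], [0, 0, 0], 0.5]
    - [[0, 0, 0], [0, 0, 0], 0.5]
    - [[0, 0, 0], [0, 0, 0], 0.5]

```text
clock: 18.5
position: [518.2, -203.8, 146.9]
ee_rot: [0.715, -0.7, 0.0, -0.0]
contact_force: [-1.9, -0.5, 5.6]
gripper_width: 13.4
```

```bash
python3 feel.py 6 w10
```

```text
F [-2.19 -0.06  5.75] +- [0.15 0.12 0.1 ] M [ 0.004  0.611 -0.096] P [ 518.25 -203.77  146.89] [ 518.27 -203.76  146.88] clk 18.75
```

View pics/w10b.png

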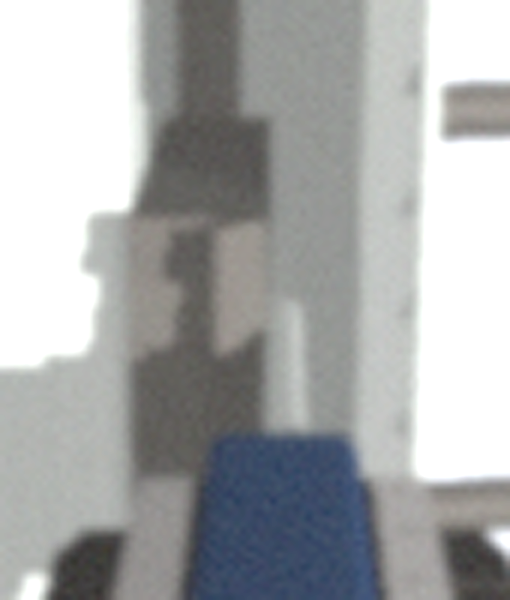

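The drag holds steady at about 7 N, the blade sits on the strike plate, and it is upright and still gripped. Handing in.

```bash
python3 -c "
from bench import arm
print(arm.job_done())"
```

```text
the job is handed in; nothing more can be done
None
```

I drew the larger brown gauge out of the holder and slid it flat into the gap behind the tilting front. I handed the job in at 18.75 s of the 42 s allowed, with the gauge still gripped and upright. The green look-alike and the smaller brown one were not touched.

**Drag:** the upward force went from about -1.4 N (the gauge's weight) to a steady +5.75 N, so about 7 N of drag. That is inside the 5–12 N snug range. The tip is about 43 mm below the edge.

**Both plates:**
- **Strike plate:** I pressed lightly against it until contact was felt. It still pushes on the blade with a net sideways force of about 2 N, and the wrist picture shows the blade lying against it.
- **Front:** I could only infer its contact from the drag rising by up to about 1 N per mm in the last 7 mm. The blade hides that contact in the pictures.

**Other checks:**
- **Tilt:** the tool's tilt from vertical was below 0.02° just before the last 1 mm of descent.
- **Other objects:** a scene picture taken then showed the bottle, bowl, lid and spoon apparently where they started; I did not measure them.

**Disagreements:**
- **Gap width:** from the pictures it came out at 7.1 to 7.5 mm, at or just under the 7.5 mm minimum. That predicted drag from about 25 mm, but it became clear only around 33–36 mm.
- **Light press:** the press against the strike plate adds something to the 7 N, so the drag from the pinch alone may be a little lower.

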